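Make up a spacer stack to the line

ROBOT

A 6-joint arm with a two-finger parallel gripper is mounted at the origin on a cart in front of the work surface, level with it; the furniture and walls round the work are solid. World frame = base frame: x ahead of the robot, y to its left, z up, the work surface at z = 0. Lengths are in m, angles in rad, forces in N, time in s.
With the tool pointing down it reaches from about 0.35 to 0.975 m from the base axis. Payload 4.9 kg.
Tool frame: the origin (TCP) lies midway between the tips of the shut fingers; the grasp point (between the pads) lies 19 mm behind it; z points along the fingers, y is the direction in which the jaws open and shut (so a half turn about z gives the same grasp; the last joint's range is limited). The gripper opens to 85 mm and grips with 20 to 120 N. Pads are 22 mm wide; open, the fingers measure 114 mm over their backs; the gripper's body (76 mm by 85 mm) begins 54 mm behind the grasp point. The pads swing forward as they close: fully open they stand 13 mm farther back than shut.
Start: joints at [-1.421, 0.053, 1.613, -0, 1.476, -0.119], TCP at [0.166, -0.603, 0.231] pointing down, gripper open.
Joint ranges: [-3.01, 3.01], [-1.01, 2.22], [0.06, 2.58], [-1.02, 4.17], [0.09, 2.62], [-3.14, 3.14]. Speed limits (rad/s): [2.57, 2.57, 3.14, 3.14, 3.14, 3.14].

INTERFACE

Orientations are given as a 3x3 rotation matrix whose columns are the frame's x, y, z axes.
In Python, from cell import r, optics gives the robot as it stands. The module is installed in compiled form; this text tells all that it offers.
- The arm moves only by the tool servo_tool, never from a script. Its argument "motion" is a list of rows, each an object of numbers: "x", "y", "z": the shift along the tool's x, y, z in cm; "turn": the turn about the tool's z in rad; "grip": the finger opening in cm, from 0 to 8.54. In form: [{"x": .., "y": .., "z": .., "turn": .., "grip": ..}, ...]. A call has 1 to 5 rows; each row is the pose to reach, as a shift and turn from the pose commanded when the call began, along the tool's axes at that moment; what a row does not reach only later rows make up. A row lasts 1/10 s, in which the tool goes at most 50 mm and 8.59 degrees, less where a joint would pass 70% of its speed; a pose out of reach is approached as far as the arm can. A call with a gripper value outside its range is refused whole. The fingers move at their own pace and stop on an object; "force" is the grip in N (left out, the last holds). Time passes only in rows, so rows that repeat a pose let the fingers close. It gives the time, the measured TCP pose, the force and the opening at its end, in the units of the state.
- r.get_obs(): the state, without advancing time (a new reading comes with each control period).
- optics.snapshot(name): name is "scene" or "top"; returns (picture, depth): 480x640x3 uint8, red, green, blue; 480x640 float32, m along the optical axis (not along the pixel's ray), 0 where there is no reading.
- optics.camera_params(name): a dict with "intrinsics" (3x3 intrinsics, pixels), "k1" (the pictures are not rectified: a ray, as slopes to the right and down, at radius r is drawn at 1 + k1 r^2 times it, then the intrinsics apply), "R" (3x3) and "t" (3): a world point X has camera coordinates R X + t. Camera axes: x right, y down, z forward; pixel columns grow to the right and rows downward; lengths in m; the calibration is good to about 2 mm. A picture is of the moment at which its call begins. camera_params takes no time and is no camera call.
- r.hand_in(): hands the job in, once; it reports no verdict.
The state is a dict: "clock": time; "joints": joint angles; "joint_vel": joint speeds; "joint_torque": joint torques, N m; "position": TCP position; "tool_rot": TCP orientation; "force": force on the tool from outside, world axes, zero at the start; "moment": the same for the moment, N m; "finger_gap": opening from 0.0 (shut) to 1.0 (fully open).
Only numpy, scipy, OpenCV 4.12 (cv2) and the standard library are available. Lean on these libraries where they do the work, as an engineer would, in place of code of your own. Each camera call takes 0.05 s, during which the arm holds its last target.

TASK

Make up the spacer stack in the split steel tube: lay steel discs flat in it, one on the other, so that the top of the stack comes level with the dark line round the tube. Only one pair of the three loose discs gives that height; leave the disc that is not needed lying on the bench, clear of the tube.

Things in the scene. Friction and masses are not known exactly. Their poses are not given: they have to be found in the camera images.
- tube_floor (a point): floor of the bore of the fixed split tube, on its axis, 6 mm above the bench; z up. Bore 52 mm, wall 5 mm, mouth 50 mm above this point, last 7 mm flared. Two quarter shells stand at its +x and -x; the slots between them, at +y and -y, are 36 mm wide and open from mouth to floor: fingers holding a disc across y fit down them and may open outward. Base plate 112 x 80 x 6 mm (x, y, z)
- tube_line (a point): height of the middle of the dark line (2.4 mm broad) round the tube's shells, on the tube's axis, 36 mm above the floor of the bore
- thin_disc_mid (a point): loose plain steel disc, 44 mm across and 10 mm thick (the thinnest of three discs of equal diameter), lying flat on the bench, either face up; the point is its centre, half-way up; z is the disc's axis
- middle_disc_mid (a point): loose plain steel disc, 44 mm across and 18 mm thick (the middle one of three discs of equal diameter), lying flat on the bench, either face up; the point is its centre, half-way up; z is the disc's axis
- thick_disc_mid (a point): loose plain steel disc, 44 mm across and 26 mm thick (the thickest of three discs of equal diameter), lying flat on the bench, either face up; the point is its centre, half-way up; z is the disc's axis
- thin_disc: the thin disc as a body, origin at the centre of its underside
- middle_disc: the middle disc as a body, origin at the centre of its underside
- thick_disc: the thick disc as a body, origin at the centre of its underside
Not all that is in view belongs to the job. Leave any purple look-alike of the thick_disc alone.

How it is judged:
By the outcome, as a careful person would: the job done as asked, in the order asked, and still so for the second after the job is handed in, with the robot touching nothing.
It also fails if it takes over 51 s, if anything falls off the work surface, if the arm or the gripper's body presses on something with over 40 N, if the wrist force passes 120 N, or if a joint passes its speed limit or range.

## Working session

There is one attempt and no reset: what is moved stays moved. The work goes in short steps, Python scripts to look and compute and a tool call to move; the robot and the scene stay as the last step left them, time stands still between calls to the robot, and variables do not carry over. Pictures are saved under pics/ and viewed, and the job is handed in when it is done.

Besides the shell and the picture viewer there is one more tool, called after "Call:" as a command line: name --argument value ..., lists and objects as JSON in quotes. servo_tool: Moves the arm, as the interface text tells. Its arguments: {"type":"object","properties":{"motion":{"type":"array"},"force":{"type":"number"}},"required":["motion"]}

```bash
mkdir -p pics
python3 - <<'E'
from cell import r, optics
import cv2, numpy as np
o=r.get_obs(); print(o)
for n in ("scene","top"):
    p,d=optics.snapshot(n); cv2.imwrite(f"pics/{n}0.png",p[:,:,::-1]); np.savez(f"{n}0.npz",p=p,d=d)
    print(n,optics.camera_params(n))
print(r.get_obs()["clock"])
E
```

```text
{'clock': 0.0, 'joints': array([-1.42101812e+00,  5.33752833e-02,  1.61428038e+00,  1.59001076e-05,
        1.47596115e+00, -1.19010430e-01]), 'joint_vel': array([-2.63229892e-04,  5.01789657e-04, -8.74256989e-05, -6.39993072e-04,
        2.81291659e-04,  8.17287553e-04]), 'joint_torque': array([ 1.99771762e-05, -3.93683231e+01, -3.70174563e+01, -8.63173204e-05,
        7.13426038e-03,  4.31440526e-06]), 'position': array([ 0.16588469, -0.60195524,  0.23005971]), 'tool_rot': array([[ 9.64093739e-01,  2.65562010e-01, -2.86390617e-04],
       [ 2.65562041e-01, -9.64091690e-01,  2.00385510e-03],
       [ 2.56040973e-04, -2.00795863e-03, -9.99997951e-01]]), 'force': array([-0.24580952, -0.56961821,  0.20891048]), 'moment': array([ 0.02503717, -0.00961614, -0.04663485]), 'finger_gap': 1.0023839927470783}
scene {'intrinsics': array([[570.0864008 ,   0.        , 307.68714526],
       [  0.        , 570.0864008 , 247.67500244],
       [  0.        ,   0.        ,   1.        ]]), 'k1': -0.023863212819134425, 'R': array([[ 0.2062139 , -0.97850378,  0.00248689],
       [-0.86966783, -0.1844411 , -0.45788573],
       [ 0.4485016 ,  0.09225963, -0.88900758]]), 't': array([-0.04341761,  0.39232924,  1.04868945])}
top {'intrinsics': array([[566.2636059 ,   0.        , 314.08137175],
       [  0.        , 566.2636059 , 242.35044082],
       [  0.        ,   0.        ,   1.        ]]), 'k1': -0.10704090470638929, 'R': array([[-0.00728293, -0.99996723,  0.00353559],
       [-0.97632461,  0.00634625, -0.21621742],
       [ 0.2161879 , -0.00502657, -0.97633884]]), 't': array([0.04716526, 0.44105943, 0.98632488])}
0.1
```

View pics/scene0.png

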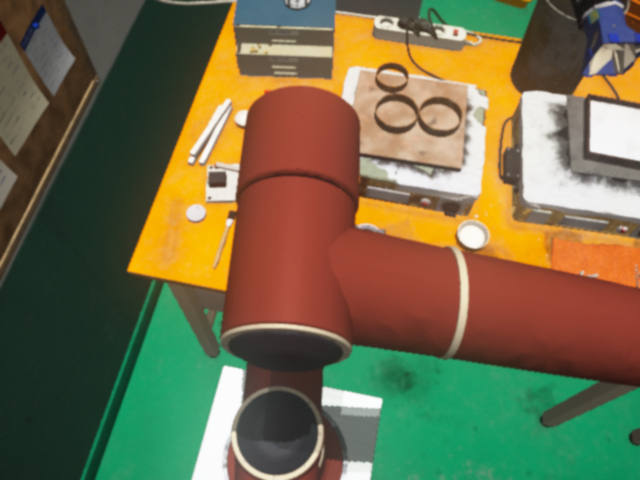

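View pics/top0.png

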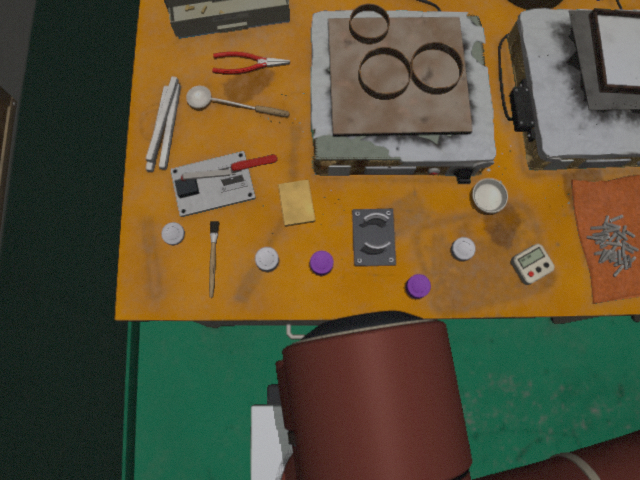

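```bash
cat > h.py <<'E'
import numpy as np, cv2
from cell import r, optics
def cam(n):
    c=optics.camera_params(n); return c["intrinsics"],c["k1"],c["R"],c["t"]
def slopes(n,uv):
    K,k1,R,t=cam(n); uv=np.atleast_2d(np.asarray(uv,float))
    return cv2.undistortPointsIter(uv.reshape(-1,1,2),K,np.array([k1,0,0,0.]),None,None,(3,50,1e-12)).reshape(-1,2)
def atz(n,uv,z):   # ray meets plane z
    K,k1,R,t=cam(n); s=slopes(n,uv); d=np.c_[s,np.ones(len(s))]@R; C=-R.T@t
    return C+d*((z-C[2])/d[:,2])[:,None]
def cloud(n,D):
    K,k1,R,t=cam(n); v,u=np.mgrid[0:480,0:640]
    s=slopes(n,np.c_[u.ravel(),v.ravel()]); c=np.c_[s,np.ones(len(s))]*D.reshape(-1,1)
    return ((c-t)@R).reshape(480,640,3)
def proj(n,X):
    K,k1,R,t=cam(n); return cv2.projectPoints(np.atleast_2d(np.asarray(X,float)),cv2.Rodrigues(R)[0],t,K,np.array([k1,0,0,0.]))[0].reshape(-1,2)
def snap(n,tag):
    p,d=optics.snapshot(n); np.savez(f"{n}{tag}.npz",p=p,d=d); cv2.imwrite(f"pics/{n}{tag}.png",p[:,:,::-1]); return p,d
E
python3 - <<'E'
from h import *
f=np.load("top0.npz"); p,d=f["p"],f["d"]; P=cloud("top",d)
for nm,(u,v) in dict(A=(173,233),B=(267,259),C=(463,248),p1=(321,262),p2=(419,286),tube=(375,237)).items():
    a=P[v-4:v+5,u-4:u+5]; w=P[v-24:v+25,u-24:u+25,2]
    print(nm,np.median(a.reshape(-1,3),0).round(4),"ring z pct",np.percentile(w[w>-.5],[5,25,50,75,95]).round(4))
c=p[150:310,120:560]; cv2.imwrite("pics/crop0.png",cv2.resize(c[:,:,::-1],(800,291),interpolation=cv2.INTER_CUBIC))
c=p[195:285,330:420]; cv2.imwrite("pics/tube0.png",cv2.resize(c[:,:,::-1],(600,600),interpolation=cv2.INTER_CUBIC))
E
```

```text
A [0.4704 0.3141 0.0098] ring z pct [-0.0028 -0.0009  0.0009  0.0034  0.0119]
B [0.4152 0.1316 0.0258] ring z pct [-0.0032 -0.001   0.0005  0.0028  0.0273]
C [ 0.4355 -0.2381  0.0171] ring z pct [-0.0036 -0.0015  0.      0.0021  0.0185]
p1 [0.4088 0.0315 0.0254] ring z pct [-0.0034 -0.0012  0.0004  0.0027  0.0274]
p2 [ 0.3629 -0.1492  0.025 ] ring z pct [-0.0035 -0.0013  0.0002  0.0026  0.027 ]
tube [ 0.4602 -0.0722  0.006 ] ring z pct [-0.0014  0.0037  0.0061  0.0085  0.0549]
```

View pics/crop0.png

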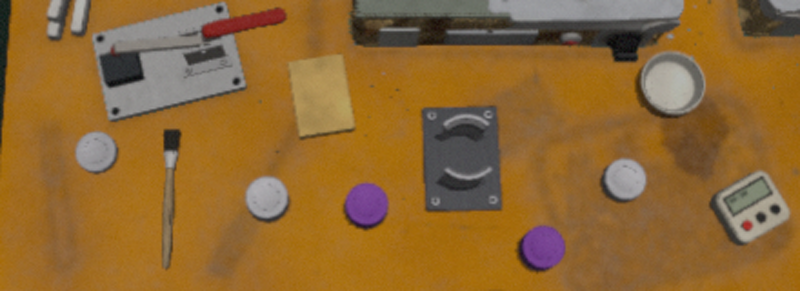

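View pics/tube0.png

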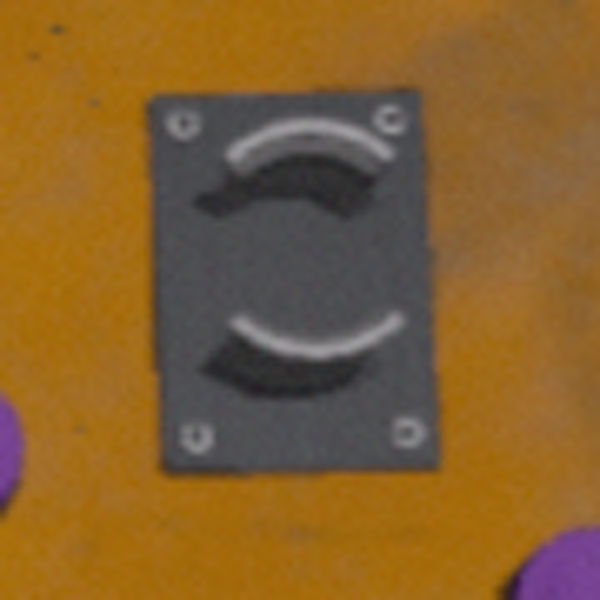

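Top view: plain light discs at A (173,233), B (267,259), C (463,248). Their top heights are 10, 26 and 17 mm, so A is thin, B is thick and C is middle. The purple ones at (321,262) and (419,286) are look-alikes at 25 mm, to be left alone. The tube is at (375,237). Line height 36 = 10 + 26, so the pair is thin (A) + thick (B), and C stays. Next: precise centres.

```bash
cat > meas.py <<'E'
from h import *
def disc(n,p,u,v,ztop,purple=False,tag=""):
    w=30; c=p[v-w:v+w+1,u-w:u+w+1]; hsv=cv2.cvtColor(c,cv2.COLOR_RGB2HSV)
    m=((hsv[...,1]<70)&(hsv[...,2]>110)).astype(np.uint8)
    k,l,s,ce=cv2.connectedComponentsWithStats(m); i=1+np.argmax(s[1:,4]); 
    cn=max(cv2.findContours((l==i).astype(np.uint8),0,1)[0],key=cv2.contourArea).reshape(-1,2)+[u-w,v-w]
    X=atz(n,cn,ztop)
    (cx,cy),rad=cv2.minEnclosingCircle(X[:,:2].astype(np.float32))
    return ce[i]+[u-w,v-w],atz(n,ce[i]+[u-w,v-w],ztop)[0].round(4),(cx,cy,rad)
if __name__=="__main__":
    f=np.load("top0.npz"); p,d=f["p"],f["d"]; P=cloud("top",d)
    for nm,u,v,z in(("A",173,233,.01),("B",267,259,.026),("C",463,248,.018)): print(nm,*disc("top",p,u,v,z))
    # depth-based centroids of tops
    for nm,u,v,z in(("A",173,233,.01),("B",267,259,.026),("C",463,248,.018)):
        q=P[v-25:v+26,u-25:u+26].reshape(-1,3); k=(abs(q[:,2]-z)<.004); print(nm,"depth",np.mean(q[k],0).round(4),k.sum(),np.median(q[k],0).round(4))
    # plate
    w=p[190:290,325:425]; hsv=cv2.cvtColor(w,cv2.COLOR_RGB2HSV); m=((hsv[...,1]<90)).astype(np.uint8)
    m=cv2.morphologyEx(m,cv2.MORPH_OPEN,np.ones((5,5)))
    cn=max(cv2.findContours(m,0,1)[0],key=cv2.contourArea).reshape(-1,2)+[325,190]
    X=atz("top",cn,.006)[:,:2]; print("plate",cv2.minAreaRect((X*1000).astype(np.float32)))
    # rim
    Q=P[190:290,325:425].reshape(-1,3); rim=Q[(Q[:,2]>.048)&(Q[:,2]<.064)]; print("rim",len(rim),rim.mean(0),rim[:,2].mean())
    from scipy.optimize import least_squares
    s=least_squares(lambda a:np.hypot(rim[:,0]-a[0],rim[:,1]-a[1])-a[2],[.46,-.073,.03],loss="soft_l1",f_scale=.001); print(s.x)
    # bright rim by colour at z .056
    b=(hsv[...,2]>140)&(hsv[...,1]<60); vv,uu=np.nonzero(b); X=atz("top",np.c_[uu+325,vv+190],.056)
    k=np.hypot(X[:,0]-.46,X[:,1]+.073)<.037; X=X[k]
    s=least_squares(lambda a:np.hypot(X[:,0]-a[0],X[:,1]-a[1])-a[2],[.46,-.073,.03],loss="soft_l1",f_scale=.001); print("rim colour",s.x,k.sum())
    for sg in(1,-1):
        q=X[sg*(X[:,0]-s.x[0])>0]; a=np.arctan2(q[:,1]-s.x[1],q[:,0]-s.x[0]); a=np.degrees(a if sg>0 else np.mod(a,2*np.pi)); print("shell ang",a.min(),a.max(),a.mean())
E
python3 meas.py
```

```text
A [172.21428571 232.71693122] [0.4705 0.3154 0.01  ] (0.4706944525241852, 0.3152245581150055, 0.021654153242707253)
B [266.09929078 257.94562648] [0.4172 0.1333 0.026 ] (0.4173119068145752, 0.13334356248378754, 0.0219123512506485)
C [463.73299748 247.76322418] [ 0.4357 -0.2393  0.018 ] (0.4355447590351105, -0.2395542412996292, 0.02186836302280426)
A depth [0.4799 0.3086 0.0102] 497 [0.4753 0.3097 0.0102]
B depth [0.4166 0.1324 0.026 ] 415 [0.4169 0.1318 0.0259]
C depth [ 0.435  -0.239   0.0176] 373 [ 0.4353 -0.2392  0.0176]
plate ((461.07391357421875, -69.82184600830078), (79.06678771972656, 109.92015075683594), 89.91263580322266)
rim 222 [ 0.46450629 -0.07009087  0.05434686] 0.05434685539541379
[ 0.46094696 -0.06960719  0.02995332]
rim colour [ 0.46171467 -0.06998217  0.03166151] 62
shell ang -39.03777248249775 41.67000895325395 2.392021846615531
shell ang 140.14109356596302 222.22972487884587 182.000936789929
```

```bash
cat > go.py <<'E'
import sys; from h import *
o=r.get_obs(); T=o["tool_rot"]; P=o["position"]
print("t",round(o["clock"],2),"pos",P.round(4),"F",o["force"].round(1),"gap",round(o["finger_gap"],3),"yaw",round(np.degrees(np.arctan2(T[1,0],T[0,0])),2),"q",o["joints"].round(2),"zax",T[:,2].round(4))
a=[float(v) for v in sys.argv[1:]]
for i in range(0,len(a),3): print(a[i:i+3],"cm",(100*T.T@(np.array(a[i:i+3])-P)).round(2),"turn",round(np.arctan2(T[1,0],T[0,0]),3))
E
python3 go.py .36 -.4 .25 .4 -.2 .25
```

```text
t 0.1 pos [ 0.1659 -0.602   0.2302] F [ 0.2  0.8 -0.5] gap 1.0 yaw 15.4 q [-1.42  0.05  1.61  0.    1.48 -0.12] zax [-3.0e-04  1.9e-03 -1.0e+00]
[0.36, -0.4, 0.25] cm [ 24.08 -14.32  -1.95] turn 0.269
[0.4, -0.2, 0.25] cm [ 33.25 -32.54  -1.91] turn 0.269
```

Call:
servo_tool --motion '[{"x": 4.3,"y": -2.5,"z": -0.4,"turn": 0.13,"grip": 8.5},{"x": 8.6,"y": -5,"z": -0.8,"turn": 0.269,"grip": 8.5},{"x": 12.9,"y": -7.5,"z": -1.2,"turn": 0.269,"grip": 8.5},{"x": 17.2,"y": -10,"z": -1.6,"turn": 0.269,"grip": 8.5},{"x": 21.5,"y": -12.5,"z": -2,"turn": 0.269,"grip": 8.5}]'

```text
clock: 0.6
position: [0.3409, -0.4231, 0.2509]
tool_rot: [[1.0, -0.001, -0.0], [-0.001, -1.0, 0.001], [-0.0, -0.001, -1.0]]
force: [0.5, -1.0, 0.1]
finger_gap: 0.996
```

```bash
python3 go.py .41 -.15 .25 .4173 .1333 .2
```

```text
t 0.6 pos [ 0.3409 -0.4231  0.2509] F [ 0.5 -1.   0.1] gap 0.996 yaw -0.04 q [-1.03 -0.15  1.78  0.    1.52  0.54] zax [-2.e-04  6.e-04 -1.e+00]
[0.41, -0.15, 0.25] cm [  6.89 -27.32   0.11] turn -0.001
[0.4173, 0.1333, 0.2] cm [  7.6  -55.64   5.12] turn -0.001
```

```bash
python3 -c "
from h import *
snap('scene',1)"
```

```text
(no output)
```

View pics/scene1.png

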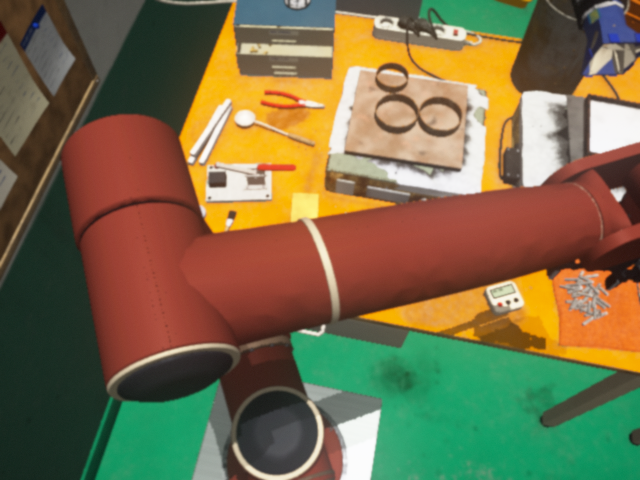

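The arm still covers the job in the scene view, so I'll look again from the left side.

Call:
servo_tool --motion '[{"x": 1.3,"y": -4.8,"z": 0,"turn": 0,"grip": 8.5},{"x": 2.6,"y": -9.6,"z": 0,"turn": 0,"grip": 8.5},{"x": 4,"y": -14.4,"z": 0,"turn": 0,"grip": 8.5},{"x": 5.3,"y": -19.2,"z": 0,"turn": 0,"grip": 8.5},{"x": 6.6,"y": -24,"z": 0,"turn": 0,"grip": 8.5}]'

```text
clock: 1.15
position: [0.406, -0.1831, 0.2509]
tool_rot: [[1.0, -0.001, -0.0], [-0.001, -1.0, 0.0], [-0.0, -0.0, -1.0]]
force: [0.3, -0.1, 0.3]
finger_gap: 0.995
```

Call:
servo_tool --motion '[{"x": 0.2,"y": -4.9,"z": 0.5,"turn": 0,"grip": 8.5},{"x": 0.4,"y": -9.8,"z": 1,"turn": 0,"grip": 8.5},{"x": 0.6,"y": -14.7,"z": 1.5,"turn": 0,"grip": 8.5},{"x": 0.8,"y": -19.6,"z": 2,"turn": 0,"grip": 8.5},{"x": 1,"y": -24.5,"z": 2.5,"turn": 0,"grip": 8.5}]'

```text
clock: 1.65
position: [0.4157, 0.0618, 0.2259]
tool_rot: [[1.0, -0.0, 0.001], [-0.0, -1.0, -0.0], [0.001, 0.0, -1.0]]
force: [0.7, -0.8, 0.0]
finger_gap: 0.991
```

```bash
python3 -c "
from h import *
snap('scene',2)"; python3 go.py .4173 .1333 .15
```

```text
t 1.7 pos [0.4147 0.0686 0.2248] F [-2.6  2.8 -0.4] gap 0.997 yaw 0.47 q [-0.02 -0.47  2.07  0.01  1.54  1.54] zax [-0.0016  0.0058 -1.    ]
[0.4173, 0.1333, 0.15] cm [ 0.33 -6.42  7.52] turn 0.008
```

View pics/scene2.png

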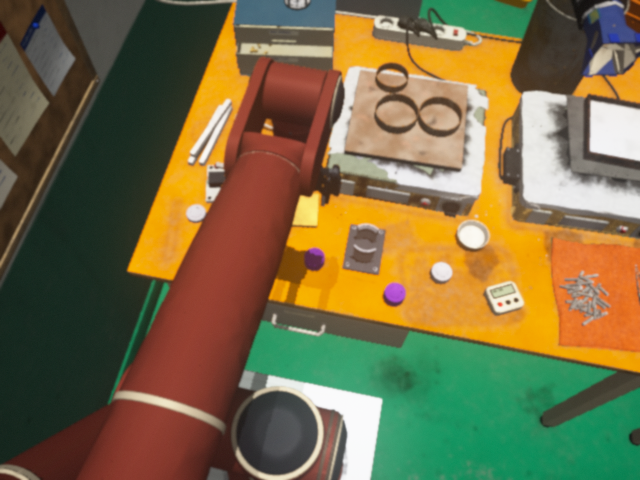

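Call:
servo_tool --motion '[{"x": 0.5,"y": -4.8,"z": 0,"turn": 0,"grip": 8.5},{"x": 1,"y": -9.6,"z": 0,"turn": 0,"grip": 8.5},{"x": 1.5,"y": -14.4,"z": 0,"turn": 0,"grip": 8.5},{"x": 2,"y": -19.2,"z": 0,"turn": 0,"grip": 8.5},{"x": 2.5,"y": -24,"z": 0,"turn": 0,"grip": 8.5}]'

```text
clock: 2.2
position: [0.441, 0.3019, 0.2259]
tool_rot: [[1.0, 0.0, -0.0], [0.0, -1.0, -0.0], [-0.0, 0.0, -1.0]]
force: [1.0, -0.6, 0.2]
finger_gap: 1.0
```

```bash
python3 -c "
from h import *
snap('scene',3)"; python3 go.py .4173 .1333 .15
python3 - <<'E'
from h import *
from meas import disc
p=np.load("scene2.npz")["p"]; 
c=p[180:310,160:500]; 
for n,u,v,z in(("A",196,213,.01),("C",441,271,.018)): print(n,*disc("scene",p,u,v,z))
p=np.load("scene3.npz")["p"]
E
```

```text
t 2.25 pos [0.4408 0.3075 0.2254] F [-2.8  0.7  0.5] gap 0.996 yaw 0.26 q [ 0.47 -0.16  1.82  0.    1.47  2.03] zax [-0.0011  0.0047 -1.    ]
[0.4173, 0.1333, 0.15] cm [-2.42 17.44  7.46] turn 0.004
A [195.67953668 212.94594595] [0.4694 0.3117 0.01  ] (0.4700012803077698, 0.3116973340511322, 0.022514626383781433)
C [441.20731707 271.72256098] [ 0.4344 -0.2417  0.018 ] (0.43472087383270264, -0.24051620066165924, 0.023550549522042274)
```

View pics/scene3.png

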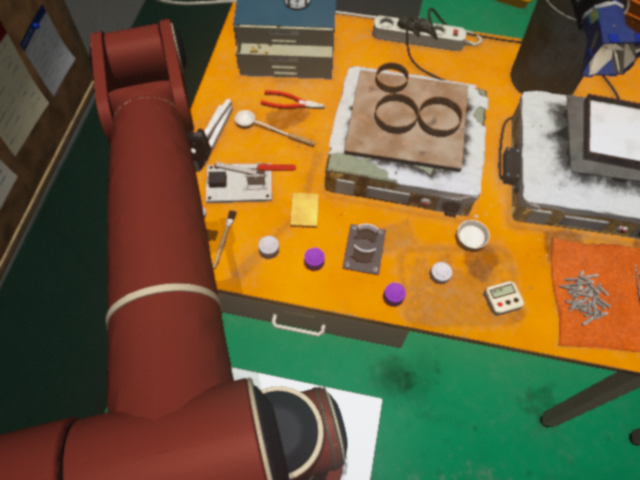

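Scene view now shows B at (268,246), the tube at (365,243) and C at (441,271).

Run:
```python
from h import *
from meas import disc
from scipy.optimize import least_squares
f=np.load("scene3.npz"); p,d=f["p"],f["d"]; P=cloud("scene",d)
for n,u,v,z in(("B",268,245,.026),("C",441,271,.018)):
    print(n,*disc("scene",p,u,v,z),np.median(P[v-4:v+3,u-4:u+5].reshape(-1,3),0).round(4))
d2=np.load("scene2.npz")["d"]; P2=cloud("scene",d2); print("A depth",np.median(P2[210:216,192:200].reshape(-1,3),0).round(4))
def tri(uv1,uv2):
    def f(X): return np.r_[(proj("top",X)-uv1).ravel(),(proj("scene",X)-uv2).ravel()]
    s=least_squares(f,[.42,.1,.02]); return s.x.round(4),s.fun.round(1)
T={"A":(172.2,232.7),"B":(266.1,257.9),"C":(463.7,247.8)}
S={"A":(195.7,212.9),"B":disc("scene",p,268,245,.026)[0],"C":disc("scene",p,441,271,.018)[0]}
for k in T: print("tri",k,*tri(np.array(T[k]),np.array(S[k])))
q=P[200:290,330:400].reshape(-1,3); q=q[(q[:,2]>.047)&(q[:,2]<.066)]
s=least_squares(lambda a:np.hypot(q[:,0]-a[0],q[:,1]-a[1])-a[2],[.46,-.073,.03],loss="soft_l1",f_scale=.001); print("scene rim",s.x,q[:,2].mean(),len(q))
w=p[200:290,325:405]; hsv=cv2.cvtColor(w,cv2.COLOR_RGB2HSV); m=((hsv[...,1]<90)).astype(np.uint8)
m=cv2.morphologyEx(m,cv2.MORPH_OPEN,np.ones((5,5)))
cn=max(cv2.findContours(m,0,1)[0],key=cv2.contourArea).reshape(-1,2)+[325,200]
X=atz("scene",cn,.006)[:,:2]; print("plate",cv2.minAreaRect((X*1000).astype(np.float32)))
a=cv2.resize(w[:,:,::-1],(533,600),interpolation=cv2.INTER_CUBIC)
b=cv2.resize(p[225:270,248:288][:,:,::-1],(533//2,300),interpolation=cv2.INTER_CUBIC)
cv2.imwrite("pics/tb3.png",np.hstack([a,np.vstack([b,b*0])]))
```

```text
B [268.16666667 245.18367347] [0.416  0.1301 0.026 ] (0.4162965714931488, 0.12998229265213013, 0.02251002937555313) [0.4189 0.1308 0.0253]
C [441.30188679 271.63522013] [ 0.4346 -0.2418  0.018 ] (0.43487709760665894, -0.2416771650314331, 0.02274104580283165) [ 0.4389 -0.2412  0.0177]
A depth [0.4704 0.3125 0.0099]
tri A [0.4723 0.3156 0.0041] [ 0.7 -0.2 -0.8  0. ]
tri B [0.419  0.1328 0.0189] [ 0.6 -0.2 -0.7  0.1]
tri C [ 0.4374 -0.2419  0.0114] [ 0.4 -0.2 -0.5  0.1]
scene rim [ 0.46135085 -0.07192722  0.03058379] 0.053617993125044006 173
plate ((466.05731201171875, -72.87201690673828), (116.536376953125, 74.70976257324219), 0.6919570565223694)
```

View pics/tb3.png

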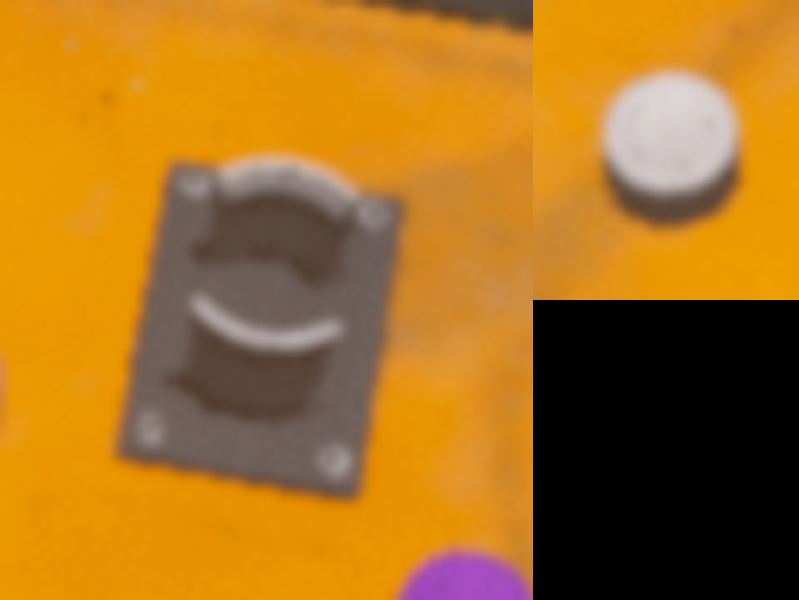

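Call:
servo_tool --motion '[{"x": -0.6,"y": 4,"z": 2,"turn": 0,"grip": 8.5},{"x": -1.2,"y": 8.5,"z": 4,"turn": 0,"grip": 8.5},{"x": -1.8,"y": 13,"z": 6,"turn": 0,"grip": 8.5},{"x": -2.4,"y": 17.5,"z": 8,"turn": 0,"grip": 8.5},{"x": -2.4,"y": 17.5,"z": 11,"turn": 0,"grip": 8.5}]'

```text
clock: 2.75
position: [0.4177, 0.1211, 0.1164]
tool_rot: [[1.0, -0.006, 0.003], [-0.006, -1.0, -0.001], [0.003, 0.001, -1.0]]
force: [0.9, 0.3, 0.9]
finger_gap: 0.994
```

Call:
servo_tool --motion '[{"x": 0,"y": 0,"z": 0,"turn": 0,"grip": 8.5}]'

```text
clock: 2.85
position: [0.4138, 0.1233, 0.1118]
tool_rot: [[1.0, -0.003, -0.009], [-0.003, -1.0, -0.001], [-0.009, 0.001, -1.0]]
force: [-1.5, 0.7, -0.4]
finger_gap: 0.996
```

```bash
python3 go.py .4167 .1317 .001
```

```text
t 2.85 pos [0.4138 0.1233 0.1118] F [-1.5  0.7 -0.4] gap 0.996 yaw -0.17 q [ 0.12 -0.33  2.16  0.    1.32  1.69] zax [-8.7e-03 -9.0e-04 -1.0e+00]
[0.4167, 0.1317, 0.001] cm [ 0.39 -0.85 11.08] turn -0.003
```

Call:
servo_tool --motion '[{"x": 0,"y": -0.8,"z": 2,"turn": 0,"grip": 8.5},{"x": 0,"y": -0.8,"z": 4,"turn": 0,"grip": 8.5},{"x": 0,"y": -0.8,"z": 5,"turn": 0,"grip": 8.5},{"x": 0,"y": -0.8,"z": 5,"turn": 0,"grip": 8.5},{"x": 0,"y": -0.8,"z": 5,"turn": 0,"grip": 8.5}]'

```text
clock: 3.35
position: [0.4178, 0.1334, 0.0673]
tool_rot: [[1.0, 0.001, 0.001], [0.001, -1.0, 0.0], [0.001, -0.0, -1.0]]
force: [-0.1, -0.4, 0.5]
finger_gap: 0.998
```

```bash
python3 go.py .4167 .1317 .001
```

```text
t 3.35 pos [0.4178 0.1334 0.0673] F [-0.1 -0.4  0.5] gap 0.998 yaw 0.03 q [ 0.14 -0.25  2.18  0.    1.21  1.71] zax [ 1.e-03  2.e-04 -1.e+00]
[0.4167, 0.1317, 0.001] cm [-0.12  0.17  6.63] turn 0.001
```

Call:
servo_tool --motion '[{"x": -0.1,"y": 0.15,"z": 2.5,"turn": 0,"grip": 8.5},{"x": -0.1,"y": 0.15,"z": 4.5,"turn": 0,"grip": 8.5},{"x": -0.1,"y": 0.15,"z": 5.8,"turn": 0,"grip": 8.5},{"x": -0.1,"y": 0.15,"z": 6.5,"turn": 0,"grip": 8.5},{"x": -0.1,"y": 0.15,"z": 6.5,"turn": 0,"grip": 8.5}]'

```text
clock: 3.85
position: [0.416, 0.1316, 0.0011]
tool_rot: [[1.0, -0.0, -0.001], [-0.0, -1.0, -0.0], [-0.001, 0.0, -1.0]]
force: [0.4, 0.1, 0.0]
finger_gap: 0.994
```

Call:
servo_tool --motion '[{"x": 0,"y": 0,"z": 0,"grip": 6},{"x": 0,"y": 0,"z": 0,"grip": 5},{"x": 0,"y": 0,"z": 0,"grip": 4.2},{"x": 0,"y": 0,"z": 0,"grip": 3.8},{"x": 0,"y": 0,"z": 0,"grip": 3.8}]' --force 40

```text
invalid input
```

```bash
python3 go.py .4613 -.0709 .1
```

```text
t 3.85 pos [0.416  0.1316 0.0011] F [0.4 0.1 0. ] gap 0.994 yaw -0.0 q [ 0.14 -0.13  2.21 -0.    1.06  1.71] zax [-9.e-04 -1.e-04 -1.e+00]
[0.4613, -0.0709, 0.1] cm [ 4.52 20.25 -9.89] turn -0.0
```

Every row needs a turn value, so I'll resend it.

Call:
servo_tool --motion '[{"x": 0,"y": 0,"z": 0,"turn": 0,"grip": 6},{"x": 0,"y": 0,"z": 0,"turn": 0,"grip": 5},{"x": 0,"y": 0,"z": 0,"turn": 0,"grip": 4.2},{"x": 0,"y": 0,"z": 0,"turn": 0,"grip": 3.8},{"x": 0,"y": 0,"z": 0,"turn": 0,"grip": 3.8}]' --force 40

```text
clock: 4.35
position: [0.4171, 0.1316, 0.0024]
tool_rot: [[1.0, -0.0, 0.002], [-0.0, -1.0, 0.0], [0.002, -0.0, -1.0]]
force: [-1.8, -0.9, 6.3]
finger_gap: 0.498
```

Call:
servo_tool --motion '[{"x": 0,"y": 0,"z": 0,"turn": 0,"grip": 3.8},{"x": 0,"y": 0,"z": 0,"turn": 0,"grip": 3.8}]'

```text
clock: 4.55
position: [0.4171, 0.1316, 0.0024]
tool_rot: [[1.0, -0.0, 0.002], [-0.0, -1.0, 0.0], [0.002, -0.0, -1.0]]
force: [-1.0, -0.4, 6.0]
finger_gap: 0.502
```

```bash
python3 go.py .4613 -.0709 .1
```

```text
t 4.55 pos [0.4171 0.1316 0.0024] F [-1.  -0.4  6. ] gap 0.502 yaw -0.01 q [ 0.14 -0.13  2.21 -0.    1.06  1.71] zax [ 1.6e-03  1.0e-04 -1.0e+00]
[0.4613, -0.0709, 0.1] cm [ 4.44 20.25 -9.75] turn -0.0
```

Call:
servo_tool --motion '[{"x": 0,"y": 0,"z": -1.5,"turn": 0,"grip": 3.8},{"x": 0,"y": 0,"z": -4.5,"turn": 0,"grip": 3.8},{"x": 0,"y": 0,"z": -8,"turn": 0,"grip": 3.8},{"x": 0,"y": 0,"z": -10,"turn": 0,"grip": 3.8},{"x": 0,"y": 0,"z": -10.5,"turn": 0,"grip": 3.8}]'

```text
clock: 5.05
position: [0.4175, 0.1318, 0.1086]
tool_rot: [[1.0, -0.0, 0.005], [-0.0, -1.0, 0.001], [0.005, -0.001, -1.0]]
force: [0.8, 0.2, -2.5]
finger_gap: 0.499
```

Call:
servo_tool --motion '[{"x": 0.8,"y": 3,"z": 0,"turn": 0,"grip": 3.8},{"x": 1.8,"y": 7,"z": 0,"turn": 0,"grip": 3.8},{"x": 2.8,"y": 11.5,"z": 0,"turn": 0,"grip": 3.8},{"x": 3.8,"y": 16,"z": 0,"turn": 0,"grip": 3.8},{"x": 4.4,"y": 19,"z": 0,"turn": 0,"grip": 3.8}]'

```text
clock: 5.55
position: [0.4592, -0.0607, 0.1044]
tool_rot: [[1.0, -0.002, -0.003], [-0.002, -1.0, 0.0], [-0.003, -0.0, -1.0]]
force: [0.3, 0.2, -3.3]
finger_gap: 0.5
```

Call:
servo_tool --motion '[{"x": 0,"y": 1,"z": 0,"turn": 0,"grip": 3.8},{"x": 0,"y": 1.2,"z": 0,"turn": 0,"grip": 3.8},{"x": 0,"y": 1.2,"z": 0,"turn": 0,"grip": 3.8},{"x": 0,"y": 1.2,"z": 0,"turn": 0,"grip": 3.8}]'

```text
clock: 5.95
position: [0.4595, -0.0692, 0.1056]
tool_rot: [[1.0, 0.001, -0.001], [0.001, -1.0, 0.001], [-0.001, -0.001, -1.0]]
force: [-0.6, -1.1, -3.0]
finger_gap: 0.499
```

```bash
python3 go.py .4618 -.0709 .008
python3 - <<'E'
from h import *
p,d=snap("top",5); snap("scene",5)
cv2.imwrite("pics/c5.png",cv2.resize(p[180:300,310:450][:,:,::-1],(700,600),interpolation=cv2.INTER_CUBIC))
E
```

```text
t 5.95 pos [ 0.4595 -0.0692  0.1056] F [-0.6 -1.1 -3. ] gap 0.499 yaw 0.07 q [-0.31 -0.23  2.09  0.    1.28  1.26] zax [-1.2e-03  8.0e-04 -1.0e+00]
[0.4618, -0.0709, 0.008] cm [0.24 0.18 9.76] turn 0.001
```

View pics/c5.png

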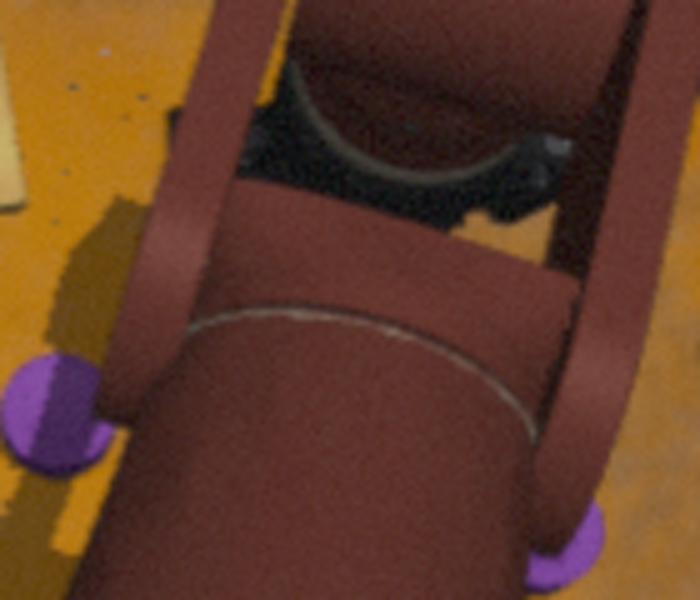

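View pics/scene5.png

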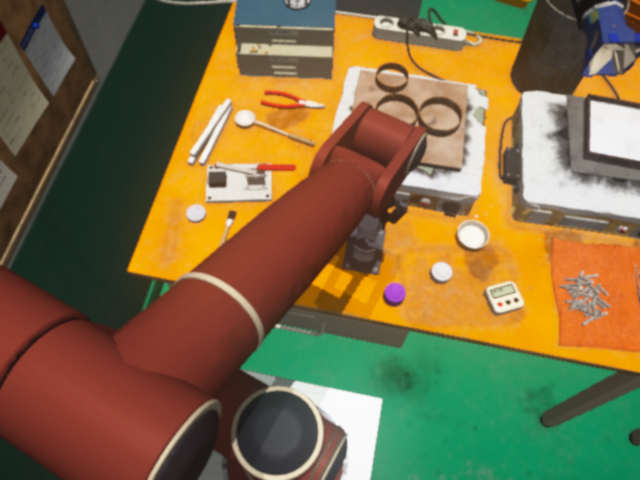

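The disc is held (about 3 N of weight, gap 0.50). The arm hides the tube in both views, so I'll lower slowly on the measured axis and watch the force.

Call:
servo_tool --motion '[{"x": 0.2,"y": 0.17,"z": 1.5,"turn": 0,"grip": 3.8},{"x": 0.2,"y": 0.17,"z": 3,"turn": 0,"grip": 3.8},{"x": 0.2,"y": 0.17,"z": 4,"turn": 0,"grip": 3.8},{"x": 0.2,"y": 0.17,"z": 4,"turn": 0,"grip": 3.8},{"x": 0.2,"y": 0.17,"z": 4,"turn": 0,"grip": 3.8}]'

```text
clock: 6.55
position: [0.4622, -0.0718, 0.0664]
tool_rot: [[1.0, 0.0, -0.0], [0.0, -1.0, 0.0], [-0.0, -0.0, -1.0]]
force: [0.1, 0.4, -2.5]
finger_gap: 0.502
```

```bash
python3 go.py .4617 -.0709 .009
```

```text
t 6.55 pos [ 0.4622 -0.0718  0.0664] F [ 0.1  0.4 -2.5] gap 0.502 yaw 0.02 q [-0.31 -0.17  2.11  0.    1.2   1.26] zax [-0.  0. -1.]
[0.4617, -0.0709, 0.009] cm [-0.05 -0.09  5.74] turn 0.0
```

Call:
servo_tool --motion '[{"x": -0.05,"y": -0.09,"z": 0.8,"turn": 0,"grip": 3.8},{"x": -0.05,"y": -0.09,"z": 1.4,"turn": 0,"grip": 3.8},{"x": -0.05,"y": -0.09,"z": 2.0,"turn": 0,"grip": 3.8},{"x": -0.05,"y": -0.09,"z": 2.5,"turn": 0,"grip": 3.8}]'

```text
clock: 6.95
position: [0.4614, -0.0712, 0.0406]
tool_rot: [[1.0, -0.0, -0.0], [-0.0, -1.0, 0.0], [-0.0, -0.0, -1.0]]
force: [0.1, -0.0, -3.1]
finger_gap: 0.505
```

Call:
servo_tool --motion '[{"x": 0,"y": 0,"z": 0.6,"turn": 0,"grip": 3.8},{"x": 0,"y": 0,"z": 1.2,"turn": 0,"grip": 3.8},{"x": 0,"y": 0,"z": 1.8,"turn": 0,"grip": 3.8},{"x": 0,"y": 0,"z": 2.2,"turn": 0,"grip": 3.8}]'

```text
clock: 7.35
position: [0.4613, -0.0712, 0.0186]
tool_rot: [[1.0, -0.0, -0.001], [-0.0, -1.0, 0.0], [-0.001, -0.0, -1.0]]
force: [-1.0, -0.3, -3.4]
finger_gap: 0.494
```

```bash
python3 go.py .4617 -.0709 .009
```

```text
t 7.35 pos [ 0.4613 -0.0712  0.0186] F [-1.  -0.3 -3.4] gap 0.494 yaw -0.01 q [-0.31 -0.09  2.13  0.    1.1   1.26] zax [-7.e-04  2.e-04 -1.e+00]
[0.4617, -0.0709, 0.009] cm [ 0.04 -0.03  0.96] turn -0.0
```

No contact going in; 1 cm left.

Call:
servo_tool --motion '[{"x": 0,"y": 0,"z": 0.5,"turn": 0,"grip": 3.8},{"x": 0,"y": 0,"z": 0.8,"turn": 0,"grip": 3.8},{"x": 0,"y": 0,"z": 1.0,"turn": 0,"grip": 3.8},{"x": 0,"y": 0,"z": 1.05,"turn": 0,"grip": 3.8},{"x": 0,"y": 0,"z": 1.05,"turn": 0,"grip": 3.8}]'

```text
clock: 7.85
position: [0.4617, -0.0713, 0.0089]
tool_rot: [[1.0, -0.0, 0.0], [-0.0, -1.0, -0.0], [0.0, 0.0, -1.0]]
force: [0.9, 0.1, -2.2]
finger_gap: 0.501
```

Call:
servo_tool --motion '[{"x": 0,"y": 0,"z": 0.06,"turn": 0,"grip": 3.8},{"x": 0,"y": 0,"z": 0.06,"turn": 0,"grip": 4.6},{"x": 0,"y": 0,"z": 0.06,"turn": 0,"grip": 5.5},{"x": 0,"y": 0,"z": 0.06,"turn": 0,"grip": 6.5},{"x": 0,"y": 0,"z": 0.06,"turn": 0,"grip": 7.2}]'

```text
clock: 8.35
position: [0.462, -0.0714, 0.0086]
tool_rot: [[1.0, -0.0, 0.001], [-0.0, -1.0, -0.0], [0.001, 0.0, -1.0]]
force: [0.2, -0.3, -0.5]
finger_gap: 0.845
```

Call:
servo_tool --motion '[{"x": 0,"y": 0,"z": 0,"turn": 0,"grip": 7.2},{"x": 0,"y": 0,"z": -2,"turn": 0,"grip": 7.2},{"x": 0,"y": 0,"z": -5,"turn": 0,"grip": 7.2},{"x": 0,"y": 0,"z": -9,"turn": 0,"grip": 7.5},{"x": 0,"y": 0,"z": -12,"turn": 0,"grip": 8.5}]'

```text
clock: 8.85
position: [0.4621, -0.0714, 0.1304]
tool_rot: [[1.0, -0.0, 0.002], [-0.0, -1.0, -0.001], [0.002, 0.001, -1.0]]
force: [0.4, 0.6, 0.2]
finger_gap: 0.996
```

```bash
python3 go.py .47 .3135 .13
```

```text
t 8.85 pos [ 0.4621 -0.0714  0.1304] F [0.4 0.6 0.2] gap 0.996 yaw -0.01 q [-0.31 -0.25  2.07 -0.    1.32  1.26] zax [ 1.7e-03 -6.0e-04 -1.0e+00]
[0.47, 0.3135, 0.13] cm [ 7.900e-01 -3.849e+01  2.000e-02] turn -0.0
```

Call:
servo_tool --motion '[{"x": 0.1,"y": -3,"z": 0,"turn": 0,"grip": 8.5},{"x": 0.2,"y": -7.5,"z": 0,"turn": 0,"grip": 8.5},{"x": 0.3,"y": -12,"z": 0,"turn": 0,"grip": 8.5},{"x": 0.4,"y": -16.5,"z": 0,"turn": 0,"grip": 8.5},{"x": 0.5,"y": -21,"z": 0,"turn": 0,"grip": 8.5}]'

```text
clock: 9.35
position: [0.4665, 0.1405, 0.1285]
tool_rot: [[1.0, -0.0, 0.001], [-0.0, -1.0, 0.0], [0.001, -0.0, -1.0]]
force: [1.2, 0.4, -0.7]
finger_gap: 0.998
```

Call:
servo_tool --motion '[{"x": 0.1,"y": -4.5,"z": 0,"turn": 0,"grip": 8.5},{"x": 0.2,"y": -9,"z": 0,"turn": 0,"grip": 8.5},{"x": 0.3,"y": -13,"z": 0,"turn": 0,"grip": 8.5},{"x": 0.3,"y": -16,"z": 0,"turn": 0,"grip": 8.5},{"x": 0.3,"y": -17.5,"z": 0,"turn": 0,"grip": 8.5}]'

```text
clock: 9.85
position: [0.4694, 0.3159, 0.1282]
tool_rot: [[1.0, 0.002, -0.0], [0.002, -1.0, 0.0], [-0.0, -0.0, -1.0]]
force: [-0.4, -0.4, 0.6]
finger_gap: 0.997
```

Call:
servo_tool --motion '[{"x": 0,"y": 0,"z": 1.5,"turn": 0,"grip": 8.5},{"x": 0,"y": 0,"z": 3.5,"turn": 0,"grip": 8.5},{"x": 0,"y": 0,"z": 5,"turn": 0,"grip": 8.5},{"x": 0,"y": 0,"z": 5,"turn": 0,"grip": 8.5},{"x": 0,"y": 0,"z": 5,"turn": 0,"grip": 8.5}]'

```text
clock: 10.35
position: [0.4695, 0.3126, 0.0775]
tool_rot: [[1.0, -0.001, -0.001], [-0.001, -1.0, -0.001], [-0.001, 0.001, -1.0]]
force: [0.5, -0.6, 1.1]
finger_gap: 0.999
```

```bash
python3 go.py .47 .3135 .002
python3 - <<'E'
from h import *
p,d=snap("top",6); p2,_=snap("scene",6)
a=cv2.resize(p[195:285,330:420][:,:,::-1],(400,400),interpolation=cv2.INTER_CUBIC)
b=cv2.resize(p2[200:290,325:405][:,:,::-1],(356,400),interpolation=cv2.INTER_CUBIC)
cv2.imwrite("pics/c6.png",np.hstack([a,b]))
P=cloud("top",d); print(np.median(P[231:243,368:380].reshape(-1,3),0),np.median(P[244:260,260:275].reshape(-1,3),0))
q=P[205:275,345:405].reshape(-1,3); k=abs(q[:,2]-.032)<.005; k&=np.hypot(q[:,0]-.4613,q[:,1]+.071)<.024; q=q[k]; print(k.sum(),q.mean(0)); 
A=np.c_[q[:,:2]-q[:,:2].mean(0),np.ones(len(q))]; print("tilt",np.linalg.lstsq(A,q[:,2],rcond=None)[0])
E
```

```text
t 10.35 pos [0.4695 0.3126 0.0775] F [ 0.5 -0.6  1.1] gap 0.999 yaw -0.08 q [ 0.46  0.06  1.88 -0.    1.21  2.03] zax [-1.3e-03 -8.0e-04 -1.0e+00]
[0.47, 0.3135, 0.002] cm [ 0.06 -0.09  7.55] turn -0.001
[ 0.45527995 -0.06648581  0.03155212] [4.34664763e-01 1.33792653e-01 7.03415776e-05]
393 [ 0.46197819 -0.06912377  0.03159177]
tilt [ 0.00153877 -0.01552591  0.03159177]
```

View pics/c6.png

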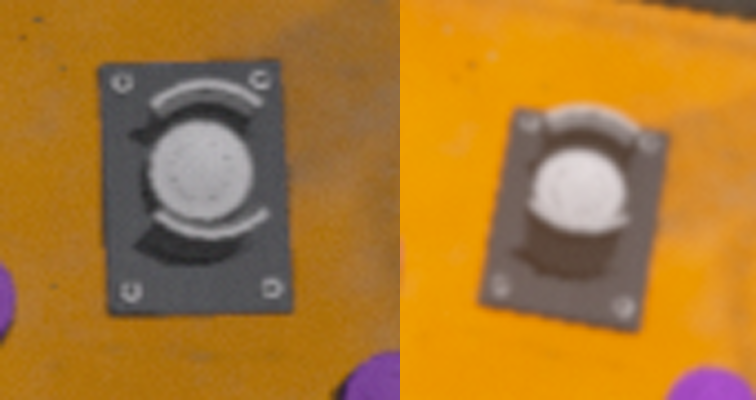

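View pics/top6.png

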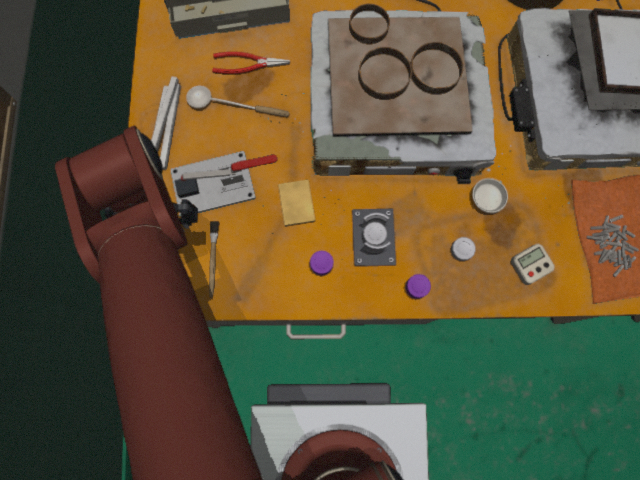

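Call:
servo_tool --motion '[{"x": 0.05,"y": -0.09,"z": 2.5,"turn": 0,"grip": 8.5},{"x": 0.05,"y": -0.09,"z": 5,"turn": 0,"grip": 8.5},{"x": 0.05,"y": -0.09,"z": 6.8,"turn": 0,"grip": 8.5},{"x": 0.05,"y": -0.09,"z": 7.6,"turn": 0,"grip": 8.5},{"x": 0.05,"y": -0.09,"z": 7.6,"turn": 0,"grip": 8.5}]'

```text
clock: 10.95
position: [0.4699, 0.3144, 0.0018]
tool_rot: [[1.0, -0.0, -0.001], [-0.0, -1.0, -0.001], [-0.001, 0.001, -1.0]]
force: [-0.3, -0.3, -0.3]
finger_gap: 0.997
```

```bash
python3 go.py .47 .3135 .001
python3 - <<'E'
from h import *
from meas import disc
for n,u,v,z in(("top",375,233,.032),):
    p=np.load("top6.npz")["p"]; w=p[200:275,340:410]; hsv=cv2.cvtColor(w,cv2.COLOR_RGB2HSV)
    b=cv2.morphologyEx(((hsv[...,2]>115)&(hsv[...,1]<60)).astype(np.uint8),cv2.MORPH_OPEN,cv2.getStructuringElement(2,(9,9)))
    vv,uu=np.nonzero(b); print(len(vv),atz("top",[[uu.mean()+340,vv.mean()+200]],.032), uu.min()+340,uu.max()+340,vv.min()+200,vv.max()+200)
    print(atz("top",[[uu.min()+339.5,234],[uu.max()+340.5,234]],.032))
E
```

```text
t 10.95 pos [0.4699 0.3144 0.0018] F [-0.3 -0.3 -0.3] gap 0.997 yaw -0.02 q [ 0.46  0.17  1.9  -0.    1.07  2.03] zax [-1.e-03 -5.e-04 -1.e+00]
[0.47, 0.3135, 0.001] cm [0.01 0.09 0.08] turn -0.0
410 [[ 0.46229763 -0.06961289  0.032     ]] 364 386 222 244
[[ 0.46030059 -0.04820992  0.032     ]
 [ 0.46003834 -0.09123747  0.032     ]]
```

Call:
servo_tool --motion '[{"x": 0,"y": 0,"z": 0,"turn": 0,"grip": 6},{"x": 0,"y": 0,"z": 0,"turn": 0,"grip": 5},{"x": 0,"y": 0,"z": 0,"turn": 0,"grip": 4.2},{"x": 0,"y": 0,"z": 0,"turn": 0,"grip": 3.8},{"x": 0,"y": 0,"z": 0,"turn": 0,"grip": 3.8}]' --force 40

```text
clock: 11.45
position: [0.4713, 0.3152, 0.004]
tool_rot: [[1.0, -0.0, 0.002], [-0.0, -1.0, 0.001], [0.002, -0.001, -1.0]]
force: [-2.4, -1.4, 6.0]
finger_gap: 0.486
```

Call:
servo_tool --motion '[{"x": 0,"y": 0,"z": 0,"turn": 0,"grip": 3.8}]'

```text
clock: 11.55
position: [0.4713, 0.3152, 0.004]
tool_rot: [[1.0, -0.0, 0.002], [-0.0, -1.0, 0.001], [0.002, -0.001, -1.0]]
force: [-0.7, -1.3, 5.5]
finger_gap: 0.485
```

Call:
servo_tool --motion '[{"x": 0,"y": 0,"z": -1.5,"turn": 0,"grip": 3.8},{"x": 0,"y": 0,"z": -4.5,"turn": 0,"grip": 3.8},{"x": 0,"y": 0,"z": -8,"turn": 0,"grip": 3.8},{"x": 0,"y": 0,"z": -11,"turn": 0,"grip": 3.8},{"x": 0,"y": 0,"z": -12,"turn": 0,"grip": 3.8}]'

```text
clock: 12.05
position: [0.4723, 0.3158, 0.1272]
tool_rot: [[1.0, -0.0, 0.007], [-0.0, -1.0, 0.003], [0.007, -0.003, -1.0]]
force: [-0.6, 0.4, -0.4]
finger_gap: 0.482
```

```bash
python3 go.py .4617 -.0712 .12
```

```text
t 12.05 pos [0.4723 0.3158 0.1272] F [-0.6  0.4 -0.4] gap 0.482 yaw -0.01 q [0.46 0.   1.85 0.   1.29 2.03] zax [ 0.0068  0.0034 -1.    ]
[0.4617, -0.0712, 0.12] cm [-1.06 38.7   0.58] turn -0.0
```

```bash
python3 - <<'E'
from h import *
p,d=snap("top",7); q,e=snap("scene",7)
a=cv2.resize(p[180:280,120:240][:,:,::-1],(480,400),interpolation=cv2.INTER_CUBIC)
b=cv2.resize(q[100:260,120:280][:,:,::-1],(320,320),interpolation=cv2.INTER_CUBIC)
b=cv2.copyMakeBorder(b,0,80,0,0,0); cv2.imwrite("pics/c7.png",np.hstack([a,b]))
E
python3 go.py
```

```text
t 12.15 pos [0.4714 0.3152 0.1246] F [ 0.6  0.1 -1.2] gap 0.483 yaw -0.01 q [0.46 0.   1.85 0.   1.29 2.03] zax [ 0.004  0.002 -1.   ]
```

View pics/c7.png

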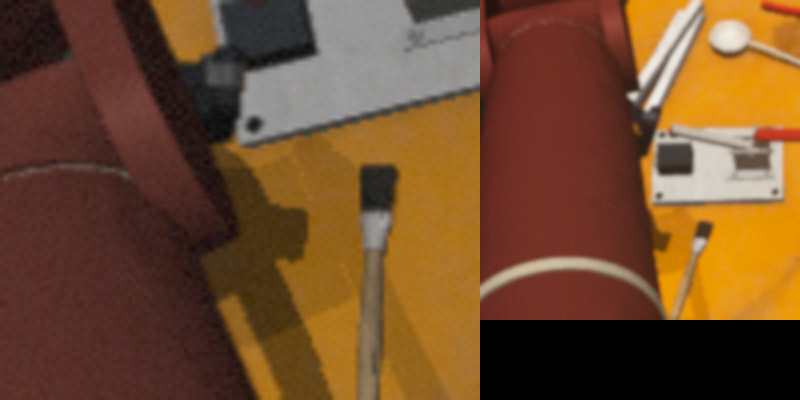

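Call:
servo_tool --motion '[{"x": -0.1,"y": 3,"z": 0,"turn": 0,"grip": 3.8},{"x": -0.2,"y": 7.5,"z": 0,"turn": 0,"grip": 3.8},{"x": -0.3,"y": 12,"z": 0,"turn": 0,"grip": 3.8},{"x": -0.4,"y": 16.5,"z": 0,"turn": 0,"grip": 3.8},{"x": -0.5,"y": 21,"z": 0,"turn": 0,"grip": 3.8}]'

```text
clock: 12.65
position: [0.4632, 0.103, 0.1196]
tool_rot: [[1.0, 0.0, -0.004], [0.0, -1.0, -0.0], [-0.004, 0.0, -1.0]]
force: [-0.3, -0.4, -1.3]
finger_gap: 0.481
```

Call:
servo_tool --motion '[{"x": -0.1,"y": 4.5,"z": 0,"turn": 0,"grip": 3.8},{"x": -0.2,"y": 9,"z": 0,"turn": 0,"grip": 3.8},{"x": -0.3,"y": 13,"z": 0,"turn": 0,"grip": 3.8},{"x": -0.4,"y": 16,"z": 0,"turn": 0,"grip": 3.8},{"x": -0.4,"y": 17.4,"z": 0,"turn": 0,"grip": 3.8}]'

```text
clock: 13.15
position: [0.4595, -0.0711, 0.12]
tool_rot: [[1.0, -0.003, -0.004], [-0.003, -1.0, 0.001], [-0.004, -0.001, -1.0]]
force: [0.3, 0.3, -0.2]
finger_gap: 0.487
```

Call:
servo_tool --motion '[{"x": 0,"y": 0,"z": 0.5,"turn": 0,"grip": 3.8},{"x": 0,"y": 0,"z": 0.5,"turn": 0,"grip": 3.8},{"x": 0,"y": 0,"z": 0.5,"turn": 0,"grip": 3.8}]'

```text
clock: 13.45
position: [0.4606, -0.0679, 0.1162]
tool_rot: [[1.0, 0.001, -0.002], [0.001, -1.0, 0.001], [-0.002, -0.001, -1.0]]
force: [-0.7, 0.1, -1.6]
finger_gap: 0.484
```

```bash
python3 go.py .4623 -.0712 .036;  python3 - <<'E'
from h import *
q,e=snap("scene",8)
cv2.imwrite("pics/c8.png",cv2.resize(q[170:290,310:430][:,:,::-1],(600,600),interpolation=cv2.INTER_CUBIC))
E
```

```text
t 13.45 pos [ 0.4606 -0.0679  0.1162] F [-0.7  0.1 -1.6] gap 0.484 yaw 0.08 q [-0.31 -0.24  2.08  0.    1.3   1.26] zax [-0.0017  0.001  -1.    ]
[0.4623, -0.0712, 0.036] cm [0.18 0.34 8.02] turn 0.001
```

View pics/c8.png

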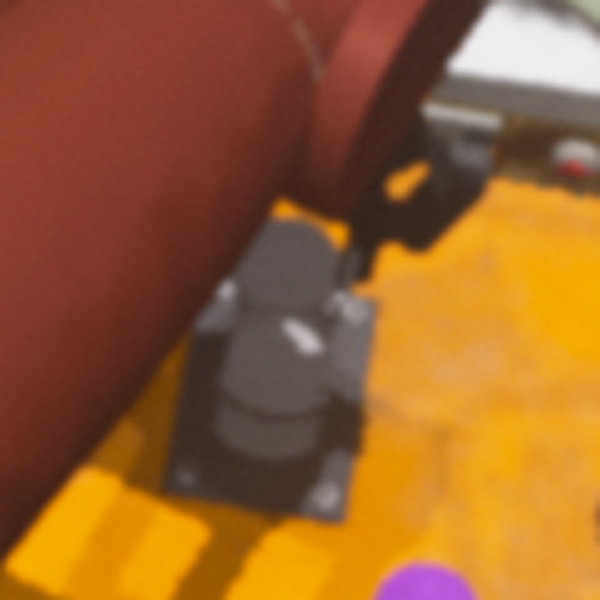

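The held disc shows flat at about px (367,223), above the tube. I'll check its centre against the TCP.

Run:
```python
from h import *
# visible circle: top edge (290,218) bottom rim incl. side ~ (290,318), left 237, right 335 in crop
for uv in ((310+286/5,170+218/5),(310+286/5,170+305/5),(310+237/5,170+268/5),(310+335/5,170+268/5)):
    print(np.round(uv,1),atz("scene",[uv],.122).round(4))
for x in(.455,.4593,.465): print(x,proj("scene",[[x+.022,-.0692,.122],[x-.022,-.0692,.122],[x-.022,-.0692,.112],[x,-.0472,.122],[x,-.0912,.122]]).round(1).tolist())
```

```text
[367.2 213.6] [[ 0.4798 -0.0656  0.122 ]]
[367.2 231. ] [[ 0.4402 -0.072   0.122 ]]
[357.4 223.6] [[ 0.4528 -0.0501  0.122 ]]
[377.  223.6] [[ 0.461  -0.0885  0.122 ]]
0.455 [[368.7, 215.1], [365.2, 233.9], [364.8, 236.3], [356.1, 222.4], [377.9, 226.4]]
0.4593 [[369.1, 213.3], [365.6, 232.0], [365.1, 234.4], [356.5, 220.6], [378.2, 224.6]]
0.465 [[369.5, 210.9], [366.0, 229.5], [365.6, 232.0], [357.0, 218.2], [378.7, 222.1]]
```

Call:
servo_tool --motion '[{"x": 0.17,"y": 0.32,"z": 1.2,"turn": 0,"grip": 3.8},{"x": 0.17,"y": 0.32,"z": 2.5,"turn": 0,"grip": 3.8},{"x": 0.17,"y": 0.32,"z": 4,"turn": 0,"grip": 3.8},{"x": 0.17,"y": 0.32,"z": 4.5,"turn": 0,"grip": 3.8},{"x": 0.17,"y": 0.32,"z": 4.5,"turn": 0,"grip": 3.8}]'

```text
clock: 14.0
position: [0.4616, -0.072, 0.0704]
tool_rot: [[1.0, 0.0, -0.003], [0.0, -1.0, 0.001], [-0.003, -0.001, -1.0]]
force: [-0.1, 0.5, -1.2]
finger_gap: 0.48
```

```bash
python3 go.py .4623 -.0712 .036
```

```text
t 14.0 pos [ 0.4616 -0.072   0.0704] F [-0.1  0.5 -1.2] gap 0.48 yaw 0.0 q [-0.31 -0.17  2.11  0.    1.21  1.26] zax [-0.0033  0.0011 -1.    ]
[0.4623, -0.0712, 0.036] cm [ 0.08 -0.08  3.44] turn 0.0
```

Call:
servo_tool --motion '[{"x": 0,"y": -0.08,"z": 0.6,"turn": 0,"grip": 3.8},{"x": 0,"y": -0.08,"z": 1.2,"turn": 0,"grip": 3.8},{"x": 0,"y": -0.08,"z": 1.8,"turn": 0,"grip": 3.8},{"x": 0,"y": -0.08,"z": 2.3,"turn": 0,"grip": 3.8},{"x": 0,"y": -0.08,"z": 2.6,"turn": 0,"grip": 3.8}]'

```text
clock: 14.5
position: [0.4626, -0.0717, 0.0456]
tool_rot: [[1.0, -0.0, -0.001], [-0.0, -1.0, 0.0], [-0.001, -0.0, -1.0]]
force: [-0.4, 0.2, -1.7]
finger_gap: 0.479
```

Call:
servo_tool --motion '[{"x": 0,"y": 0,"z": 0.3,"turn": 0,"grip": 3.8},{"x": 0,"y": 0,"z": 0.6,"turn": 0,"grip": 3.8},{"x": 0,"y": 0,"z": 0.75,"turn": 0,"grip": 3.8},{"x": 0,"y": 0,"z": 0.8,"turn": 0,"grip": 3.8}]'

```text
clock: 14.9
position: [0.4628, -0.0717, 0.0381]
tool_rot: [[1.0, -0.0, -0.0], [-0.0, -1.0, 0.0], [-0.0, -0.0, -1.0]]
force: [0.3, 0.7, 0.2]
finger_gap: 0.479
```

Call:
servo_tool --motion '[{"x": 0,"y": 0,"z": 0.1,"turn": 0,"grip": 3.8},{"x": 0,"y": 0,"z": 0.1,"turn": 0,"grip": 3.8}]'

```text
clock: 15.1
position: [0.4629, -0.0718, 0.0372]
tool_rot: [[1.0, -0.0, 0.0], [-0.0, -1.0, -0.0], [0.0, 0.0, -1.0]]
force: [-0.6, -0.3, -0.3]
finger_gap: 0.487
```

Call:
servo_tool --motion '[{"x": 0,"y": 0,"z": 0.1,"turn": 0,"grip": 3.8},{"x": 0,"y": 0,"z": 0.1,"turn": 0,"grip": 3.8},{"x": 0,"y": 0,"z": 0.1,"turn": 0,"grip": 3.8}]'

```text
clock: 15.4
position: [0.4629, -0.0718, 0.0362]
tool_rot: [[1.0, -0.0, 0.0], [-0.0, -1.0, -0.0], [0.0, 0.0, -1.0]]
force: [-0.4, 0.2, -1.1]
finger_gap: 0.485
```

Call:
servo_tool --motion '[{"x": 0,"y": 0,"z": 0.1,"turn": 0,"grip": 3.8},{"x": 0,"y": 0,"z": 0.1,"turn": 0,"grip": 3.8},{"x": 0,"y": 0,"z": 0.1,"turn": 0,"grip": 3.8}]'

```text
clock: 15.7
position: [0.463, -0.0718, 0.036]
tool_rot: [[1.0, -0.0, -0.0], [-0.0, -1.0, 0.0], [-0.0, -0.0, -1.0]]
force: [-2.5, 0.2, 5.7]
finger_gap: 0.483
```

Contact at TCP z 0.036, as expected. Release, rise and clear.

Call:
servo_tool --motion '[{"x": 0,"y": 0,"z": -0.05,"turn": 0,"grip": 4.2},{"x": 0,"y": 0,"z": -0.05,"turn": 0,"grip": 4.8},{"x": 0,"y": 0,"z": -0.05,"turn": 0,"grip": 5.6},{"x": 0,"y": 0,"z": -0.05,"turn": 0,"grip": 6.5},{"x": 0,"y": 0,"z": -0.05,"turn": 0,"grip": 7.2}]'

```text
clock: 16.2
position: [0.4628, -0.0718, 0.0357]
tool_rot: [[1.0, -0.0, 0.0], [-0.0, -1.0, -0.0], [0.0, 0.0, -1.0]]
force: [0.3, -0.4, 0.1]
finger_gap: 0.843
```

Call:
servo_tool --motion '[{"x": 0,"y": 0,"z": 0,"turn": 0,"grip": 7.2},{"x": 0,"y": 0,"z": -2,"turn": 0,"grip": 7.2},{"x": 0,"y": 0,"z": -5,"turn": 0,"grip": 7.2},{"x": 0,"y": 0,"z": -9,"turn": 0,"grip": 7.2},{"x": 0,"y": 0,"z": -12,"turn": 0,"grip": 7.2}]'

```text
clock: 16.7
position: [0.4633, -0.0719, 0.1579]
tool_rot: [[1.0, -0.0, 0.002], [-0.0, -1.0, -0.001], [0.002, 0.001, -1.0]]
force: [1.0, -1.0, 0.6]
finger_gap: 0.844
```

Call:
servo_tool --motion '[{"x": 0,"y": -4,"z": -1,"turn": 0,"grip": 8.5},{"x": 0,"y": -8.5,"z": -1,"turn": 0,"grip": 8.5},{"x": 0,"y": -13,"z": -1,"turn": 0,"grip": 8.5},{"x": 0,"y": -17.5,"z": -1,"turn": 0,"grip": 8.5},{"x": 0,"y": -22,"z": -1,"turn": 0,"grip": 8.5}]'

```text
clock: 17.2
position: [0.4626, 0.15, 0.166]
tool_rot: [[1.0, -0.0, 0.001], [-0.0, -1.0, 0.0], [0.001, -0.0, -1.0]]
force: [0.5, -0.1, -0.4]
finger_gap: 0.997
```

Call:
servo_tool --motion '[{"x": 0,"y": -4,"z": 0,"turn": 0,"grip": 8.5},{"x": 0,"y": -7,"z": 0,"turn": 0,"grip": 8.5},{"x": 0,"y": -9,"z": 0,"turn": 0,"grip": 8.5},{"x": 0,"y": -10,"z": 0,"turn": 0,"grip": 8.5},{"x": 0,"y": -10,"z": 0,"turn": 0,"grip": 8.5}]'

```text
clock: 17.7
position: [0.4628, 0.2489, 0.1656]
tool_rot: [[1.0, 0.001, -0.0], [0.001, -1.0, -0.0], [-0.0, 0.0, -1.0]]
force: [0.2, -0.8, -0.5]
finger_gap: 0.997
```

```bash
python3 go.py
python3 - <<'E'
from h import *
p,d=snap("top",9); p2,d2=snap("scene",9)
a=cv2.resize(p[195:285,330:420][:,:,::-1],(400,400),interpolation=cv2.INTER_CUBIC)
b=cv2.resize(p2[200:290,325:405][:,:,::-1],(356,400),interpolation=cv2.INTER_CUBIC)
cv2.imwrite("pics/c9.png",np.hstack([a,b]))
for n,D in(("top",d),("scene",d2)):
    P=cloud(n,D); q=P[200:280,340:405].reshape(-1,3); k=(abs(q[:,2]-.042)<.006)&(np.hypot(q[:,0]-.4613,q[:,1]+.071)<.02); q=q[k]; print(n,k.sum(),q.mean(0).round(4),np.median(q[:,2]))
    A=np.c_[q[:,:2]-q[:,:2].mean(0),np.ones(len(q))]; print("tilt",np.linalg.lstsq(A,q[:,2],rcond=None)[0])
P=cloud("top",d); print("C",np.median(P[244:253,459:468].reshape(-1,3),0))
E
```

```text
t 17.7 pos [0.4628 0.2489 0.1656] F [ 0.2 -0.8 -0.5] gap 0.997 yaw 0.08 q [ 0.35 -0.14  1.91 -0.    1.37  1.92] zax [-2.e-04 -3.e-04 -1.e+00]
top 351 [ 0.4614 -0.0708  0.0417] 0.04167967883719667
tilt [-0.0062692   0.01486324  0.04169789]
scene 244 [ 0.4611 -0.0713  0.0417] 0.04178036760146575
tilt [0.00295231 0.01295375 0.04174499]
C [ 0.43589063 -0.23808707  0.01686249]
```

View pics/c9.png

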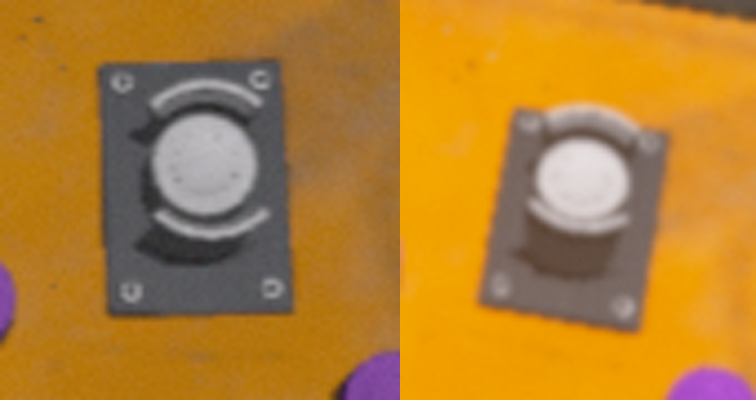

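View pics/top9.png

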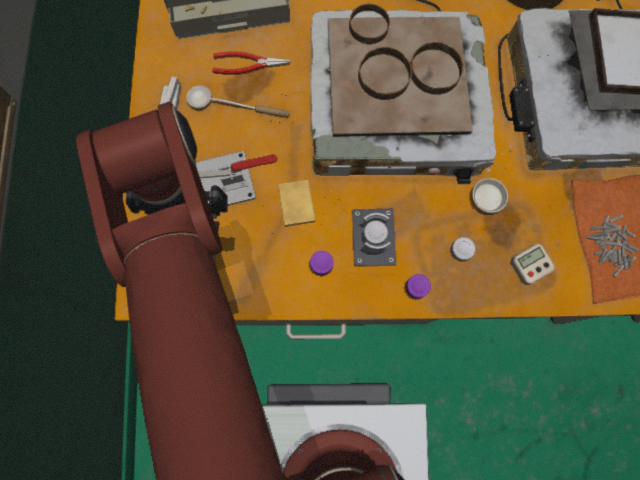

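The stack top is at 41.7 mm in both views against 42 mm expected (6 + 36). It lies flat within measurement error and is centred in the tube. The middle disc C is untouched at (463,248), and the purple discs haven't moved. Handing in.

```bash
python3 -c "
from cell import r
print(r.hand_in(), r.get_obs()['clock'])"
```

```text
the job is handed in; nothing more can be done
the job is handed in; nothing more can be done
```

I put the thick (26 mm) disc in the split tube, then the thin (10 mm) disc on top of it. I left the middle (18 mm) disc where it lay on the bench and handed the job in at about 18 s.

**Last checks:**
- **Height:** by depth, the stack top is at 41.7 mm above the bench in both cameras. The line is at 42 mm.
- **Lie of the stack:** the fitted tilt is under about 1°, which is within depth noise. The stack is centred to about 1 mm.
- **Rest of the scene:** the middle disc and the purple discs were unmoved, and the gripper was open and well clear.

**What disagreed:**
- **Camera offset:** the two cameras differed by 2–3 mm in y, so I used their mean.
- **Triangulated heights:** the disc heights came out 6–7 mm low by triangulating between the two cameras. I relied on the depth readings, which agreed with the text to about 1 mm.
- **Gripper opening:** it read 41–43 mm on the 44 mm discs. Both were held firmly all the same.
- **One refused call:** a move call without turn values was rejected and sent again; nothing moved.

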